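# Reload the price-label dispenser on the shop counter

### The arm

A 6-joint arm with a two-finger parallel gripper is mounted at the origin on the work surface. World frame = base frame: x ahead of the robot, y to its left, z up, the work surface at z = 0. Lengths are in m, angles in rad, forces in N, time in s.
With the tool pointing down it reaches from about 0.35 to 0.775 m from the base axis. Payload 7.3 kg.
Tool frame: the origin (TCP) lies midway between the tips of the shut fingers; the grasp point (between the pads) lies robot.tcp_to_grasp behind it (robot.tcp_to_grasp is the distance from the TCP to the grasp point, in m); z points along the fingers, y is the direction in which the jaws open and shut (so a half turn about z gives the same grasp; the last joint's range is limited). The gripper opens to 92 mm and grips with 3 to 60 N. Pads are 19 mm wide; open, the fingers measure 130 mm over their backs; the gripper's body (75 mm by 190 mm) begins 47 mm behind the grasp point.
Start: joints at [-1.432, 0.342, 1.524, -0, 1.275, -0.146], TCP at [0.148, -0.504, 0.227] pointing down, gripper open.
Joint ranges: [-2.53, 2.53], [-0.77, 2.02], [0.04, 2.7], [-1, 4.14], [0.28, 2.66], [-3.11, 3.11]. Speed limits (rad/s): [2.57, 2.57, 3.14, 3.14, 3.14, 3.14].

### API

Orientations are given as a rotation vector (axis times angle).
In Python, from cell import robot gives the robot as it stands.
- The arm moves only by the tool play_rows, never from a script. Its argument "steps" is a list of rows, each an object with "hand": the opening, from 0 (shut) to 1 (fully open); "xyz": the shift along the tool's x, y, z in m, a list of three; "twist": the turn, a rotation vector about the tool's x, y, z in degrees, a list of three. In form: [{"hand": hand, "xyz": [tx, ty, tz], "twist": [wx, wy, wz]}, ...]. A call has 1 to 12 rows; each row shifts and turns the pose as measured when the row begins, along the tool's axes as they then stand; what a row does not reach is not made up. A row lasts 1/10 s, in which the tool goes at most 50 mm and 8.59 degrees, less where a joint would pass 70% of its speed; a pose out of reach is approached as far as the arm can. A call is refused whole if a number of a shift passes 0.05 or a number of a turn 8.59, either way. A call with a gripper value outside its range is refused whole. The fingers move at their own pace and stop on an object; "squeeze" is the grip in N (left out, the last holds). Time passes only in rows, so rows that do not move let the fingers close. It gives the time, the measured TCP pose, the force and the opening at its end, in the units of the state.
- robot.state(): the state, without advancing time (a new reading comes with each control period).
- robot.grab_frame(name): name is "scene" or "top" or "wrist"; returns a dict with "frame" (420x560x3 uint8, red, green, blue), "z_map" (420x560 float32, m along the optical axis (not along the pixel's ray), 0 where there is no reading), "fx", "fy", "cx", "cy" (pixels), "camera_from_world" (4x4, takes a point from world to camera coordinates). Camera axes: x right, y down, z forward; pixel columns grow to the right and rows downward; lengths in m; the calibration is good to about 2 mm. A picture is of the moment at which its call begins.
- robot.hand_in(): hands the job in, once; it reports no verdict.
The state is a dict: "clock": time; "joint_pos": joint angles; "qd": joint speeds; "effort": joint torques, N m; "position": TCP position; "ee_rot": TCP orientation; "contact_force": force on the tool from outside, world axes, zero at the start; "wrist_torque": the same for the moment, N m; "width": opening from 0.0 (shut) to 1.0 (fully open).
Only numpy, scipy, OpenCV 4.12 (cv2) and the standard library are available. Lean on these libraries where they do the work, as an engineer would, in place of code of your own. Each camera call takes 0.05 s, during which the arm holds its last target.

### The job

Reload the label dispenser on the counter: thread the wide paper roll onto its horizontal rod first, so that it sits next to the back plate, then the narrow paper roll, and finish by fitting the square end cap well over the free end of the rod. Leave all three hanging there; leave the empty cardboard core in the trough.

Things in the scene. Friction and masses are not known exactly. Their poses are not given: they have to be found in the camera images.
- dispenser: Fixed label dispenser. Grey base 110 x 200 mm, 12 mm high, with a 33 mm high steel tear bar along its robot-side edge. At one end a grey upright back plate, 56 mm wide and 128 mm high, carries one level steel rod, 12 mm thick, 170 mm long, axis 110 mm above the counter, empty at the start. Origin: on the counter, under the rod's root at the plate's face. y: along the rod; z: up.
- rod_tip (a point): Free end of the dispenser's rod, on its axis, 110 mm up. The rod points along this point's +y axis (to the robot's left, within 15 degrees); the face of the back plate is 170 mm away along -y. z is up.
- wide_roll_center (a point): Wide white paper label roll: 58 mm outside diameter, 56 mm wide, 36 mm bore right through, about 120 g. Point: its centre; y axis: along the bore (it may roll, so x and z mean nothing; y points to the robot's left within 15 degrees). Stands on its rim in the trough, bore level, centre 33 mm up; can be gripped from above across its diameter.
- narrow_roll_center (a point): Narrow white paper label roll: 58 mm outside diameter, 30 mm wide, 36 mm bore right through, about 70 g. Point: its centre, 33 mm up in the same trough; y axis: along the bore, as for the wide roll.
- end_cap_center (a point): End cap: grey plastic block 52 x 52 mm across, 50 mm long (along y), standing on a flat side on the counter. Point: its centre, 26 mm up. A round blind bore, 36 mm across and 44 mm deep, runs along y and opens on the -y face, which faces the robot's right (within 18 degrees) and has a black band round it; the +y face is closed, with a flat round boss. z is up. About 90 g.
- empty_core_center (a point): Bystander: empty brown cardboard core, 43 mm outside diameter, 36 mm bore, 56 mm long, standing on its rim in the trough with the rolls. Point: its centre.
- trough: Fixed low white trough, 47 mm wide, 280 mm long (along y), side strips 11 mm high, floor 4 mm. The two rolls and the empty core stand in it in one line, in any order, bores in line with it, about 80 to 96 mm from centre to centre. Origin: centre of its underside; z up.
There are look-alikes about, which are no part of the job. Leave any red look-alike of the part that bears wide_roll_center alone.

How it is judged:
By the outcome, as a careful person would: the job done as asked, in the order asked, and still so for the second after the job is handed in, with the robot touching nothing.
It also fails if it takes over 64 s, if anything falls off the work surface, if the arm or the gripper's body presses on something with over 40 N, if the wrist force passes 120 N, or if a joint passes its speed limit or range.

## Working session

There is one attempt and no reset: what is moved stays moved. The work goes in short steps, Python scripts to look and compute and a tool call to move; the robot and the scene stay as the last step left them, time stands still between calls to the robot, and variables do not carry over. Pictures are saved under pics/ and viewed, and the job is handed in when it is done.

Besides the shell and the picture viewer there is one more tool, called in YAML: its name, and indented under it one key for each argument. play_rows: Moves the arm, as the interface text tells. Its arguments: {"type":"object","properties":{"steps":{"type":"array","items":{"type":"object","properties":{"hand":{"type":"number"},"xyz":{"type":"array","items":{"type":"number"}},"twist":{"type":"array","items":{"type":"number"}}}}},"squeeze":{"type":"number"}},"required":["steps"]}

```bash
ls; mkdir -p pics; python3 - <<'E'
from cell import robot
import cv2,numpy as np
s=robot.state();print(s); print(robot.tcp_to_grasp)
for n in ["scene","top","wrist"]:
    f=robot.grab_frame(n); cv2.imwrite(f"pics/{n}0.png",f["frame"][:,:,::-1]); np.savez(f"pics/{n}0.npz",**f)
    print(n,f["fx"],f["cx"],f["cy"],np.round(np.linalg.inv(f["camera_from_world"]),3))
E
```

```text
pics
{'clock': 0.0, 'joint_pos': array([-1.43198856e+00,  3.42733072e-01,  1.52502972e+00, -2.65473667e-05,
        1.27538778e+00, -1.46021415e-01]), 'qd': array([ 9.52512757e-05,  6.56732913e-04, -6.30108475e-04,  2.33527448e-03,
       -7.88018201e-04, -2.22422518e-04]), 'effort': array([ 1.32117730e-03, -4.31239271e+01, -2.44222820e+01,  7.18768453e-02,
        5.58445835e-02, -1.37068182e-04]), 'position': array([ 0.14746682, -0.50343511,  0.22603516]), 'ee_rot': array([-3.10824376e+00, -4.45688684e-01,  3.10425654e-05]), 'contact_force': array([-0.4849676 , -0.18844528,  0.05069132]), 'wrist_torque': array([-0.05713118, -0.00967041,  0.01836539]), 'width': 0.9962110946941216}
0.0188
scene 457.92026781364905 279.0791482748137 205.22522535592375 [[-0.638  0.537 -0.551  1.094]
 [ 0.77   0.434 -0.468  0.508]
 [-0.012 -0.723 -0.691  0.795]
 [ 0.     0.     0.     1.   ]]
top 512.1839359496373 283.54331602035893 215.78989533914947 [[-1.700e-02 -9.940e-01  1.100e-01  4.300e-01]
 [-1.000e+00  1.700e-02 -1.000e-03  2.600e-02]
 [-1.000e-03 -1.100e-01 -9.940e-01  1.198e+00]
 [ 0.000e+00  0.000e+00  0.000e+00  1.000e+00]]
wrist 346.5114863209115 275.020807652018 204.97898326623704 [[ 0.281 -0.912 -0.297  0.228]
 [-0.96  -0.268 -0.086 -0.48 ]
 [-0.002  0.309 -0.951  0.384]
 [ 0.     0.     0.     1.   ]]
```

View pics/scene0.png

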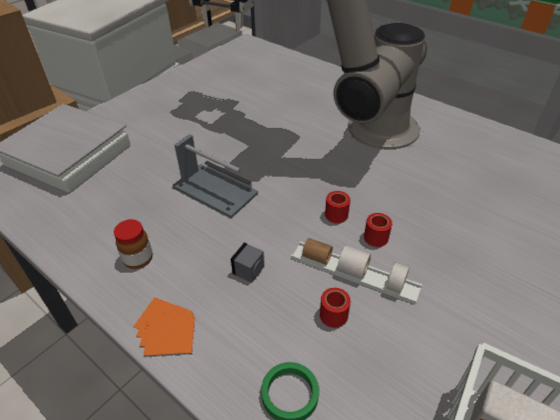

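View pics/top0.png

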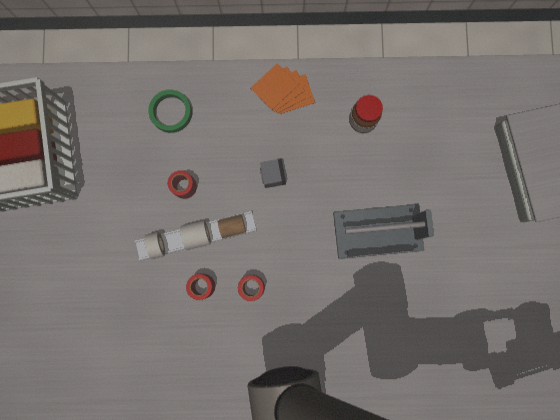

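```bash
cat > h.py <<'E'
import numpy as np,cv2
def load(n): 
    d=np.load(f"pics/{n}.npz"); return {k:d[k] for k in d}
def cloud(f):
    z=f["z_map"];v,u=np.indices(z.shape)
    P=np.stack([(u-f["cx"])/f["fx"]*z,(v-f["cy"])/f["fy"]*z,z],-1)
    T=np.linalg.inv(f["camera_from_world"])
    W=P@T[:3,:3].T+T[:3,3]; W[z==0]=np.nan; return W
E
python3 - <<'E'
from h import *
np.set_printoptions(precision=4,suppress=True)
for n in ["top0","scene0"]:
    f=load(n);W=cloud(f);I=f["frame"]
    H=W[...,2]
    if n=="top0":
        for nm,(u,v) in dict(narrow=(152,246),wide=(195,235),core=(232,227),cap=(273,173),rodmid=(385,228),tip=(347,231),plate=(424,225)).items(): print(nm,W[v,u],I[v,u])
    else:
        for nm,(u,v) in dict(narrow=(398,278),wide=(353,262),core=(318,250),cap=(248,262),rodmid=(213,158)).items(): print(nm,W[v,u],I[v,u])
    c=np.hstack([cv2.resize(I[200:275,120:270] if n=="top0" else I[225:305,230:430],(800,300),interpolation=cv2.INTER_NEAREST)]);cv2.imwrite(f"pics/{n}_c.png",c[:,:,::-1])
E
```

```text
narrow [0.4935 0.3172 0.0636] [166 163 155]
wide [0.5164 0.2223 0.0624] [165 162 153]
core [0.5342 0.1415 0.0465] [125 101  78]
cap [0.6556 0.0471 0.0504] [101 100 104]
rodmid [ 0.52   -0.1892  0.1185] [131 127 124]
tip [ 0.5152 -0.1089  0.116 ] [140 134 132]
plate [ 0.5252 -0.2729  0.1147] [119 113 111]
narrow [0.5161 0.3262 0.055 ] [173 167 159]
wide [0.5378 0.2341 0.0546] [172 165 159]
core [0.5492 0.1537 0.0438] [128  98  68]
cap [0.6734 0.0641 0.0522] [ 96  96 100]
rodmid [ 0.5266 -0.1792  0.1175] [131 127 127]
```

```bash
python3 - <<'E'
from h import *
np.set_printoptions(precision=4,suppress=True)
A=[cloud(load(n))[...] for n in ["top0","scene0"]]
# rod
for n,W in zip(["top","scene"],A):
    P=W.reshape(-1,3); P=P[~np.isnan(P[:,0])]
    m=(P[:,2]>.09)&(P[:,2]<.14)&(P[:,0]>.25)&(P[:,0]<.65)&(P[:,1]>-.35)&(P[:,1]<0)
    Q=P[m]; print(n,len(Q),Q.min(0),Q.max(0))
    r=Q[(Q[:,2]<.121)&(Q[:,1]>-.22)]
    k=np.polyfit(r[:,1],r[:,0],1);print("rod x(y)",k,np.degrees(np.arctan(k[0])),r.min(0),r.max(0),np.median(r[:,2]))
    # objects line: 
    m=(P[:,2]>.02)&(P[:,2]<.075)&(P[:,0]>.3)&(P[:,0]<.5)&(P[:,1]>.08)&(P[:,1]<.35)
    m=(P[:,2]>.02)&(P[:,2]<.07)&(P[:,0]>.3)&(P[:,0]<.65)&(P[:,1]>.0)&(P[:,1]<.35)
    Q=P[m]
    import scipy.cluster.hierarchy as h
    l=h.fcluster(h.linkage(Q,'single'),.009,'distance')
    for i in np.unique(l):
        q=Q[l==i]
        if len(q)<30: continue
        print(len(q),q.min(0),q.max(0),cv2.minAreaRect(q[:,:2].astype(np.float32)*1000))
E
```

```text
top 709 [ 0.5017 -0.2883  0.0903] [ 0.5581 -0.1051  0.1334]
rod x(y) [-0.079   0.5077] -4.515348736294127 [ 0.5112 -0.2199  0.1072] [ 0.5309 -0.1051  0.1209] 0.1149481907110178
201 [0.6308 0.0201 0.0207] [0.6498 0.0729 0.0608] ((640.2630004882812, 46.472679138183594), (18.147197723388672, 52.83660125732422), 1.3572626113891602)
331 [0.6082 0.2291 0.02  ] [0.6497 0.286  0.065 ] ((628.7608032226562, 257.60406494140625), (56.66381072998047, 41.13450241088867), 89.01866149902344)
401 [0.4679 0.2979 0.02  ] [0.5288 0.3373 0.069 ] ((498.3061218261719, 318.5123596191406), (56.956878662109375, 31.87978744506836), 13.962417602539062)
465 [0.513  0.1133 0.0241] [0.5653 0.1747 0.054 ] ((538.9098510742188, 144.8479461669922), (43.4253044128418, 55.75571823120117), 13.358044624328613)
655 [0.4868 0.1937 0.0209] [0.5525 0.2579 0.0677] ((520.11572265625, 226.47866821289062), (57.54539489746094, 56.9074592590332), 13.957902908325195)
432 [0.3751 0.1857 0.0201] [0.4303 0.2438 0.0627] ((402.7135925292969, 214.72311401367188), (57.9653434753418, 54.983253479003906), 88.46282196044922)
349 [0.3709 0.072
[... 673 characters left out ...]
.7022399902344, 321.1675720214844), (51.206321716308594, 31.24943733215332), 13.710311889648438)
489 [0.5139 0.1156 0.0201] [0.5668 0.1782 0.0503] ((541.0388793945312, 146.388427734375), (42.47365951538086, 56.77437210083008), 15.616006851196289)
763 [0.489  0.1971 0.0203] [0.555  0.2613 0.0662] ((522.8353881835938, 228.76673889160156), (56.17714309692383, 56.70823669433594), 13.743409156799316)
640 [0.3758 0.1886 0.0202] [0.4336 0.2456 0.0593] ((404.7155456542969, 217.0754852294922), (57.53017807006836, 57.2537727355957), 1.5746856927871704)
559 [0.3688 0.0738 0.0204] [0.4288 0.1314 0.0594] ((398.6377258300781, 102.92756652832031), (60.27339553833008, 56.04008483886719), 19.418787002563477)
```

```bash
python3 - <<'E'
from h import *
a=cv2.imread("pics/top0_c.png");b=cv2.imread("pics/scene0_c.png");cv2.imwrite("pics/c0.png",np.vstack([a,b]))
E
```

```text
(no output)
```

View pics/c0.png

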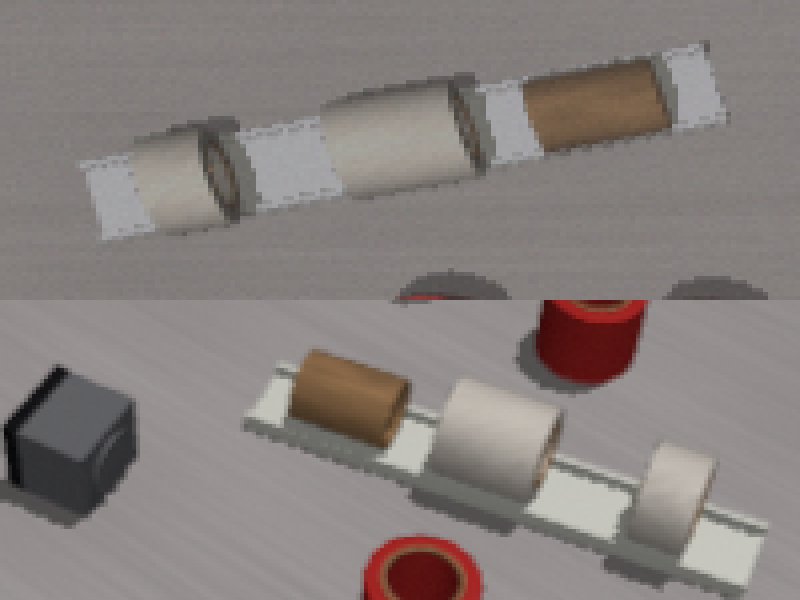

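```bash
cat >> h.py <<'E'
from scipy.spatial.transform import Rotation as Ro
def plan(pos,yawdeg,step=.048,st=8.5,s=None,hand=1.0):
    """target TCP pos, jaw(y) axis yaw in deg (tool down). prints rows; simulates"""
    from cell import robot
    s=s or robot.state(); p=np.array(s["position"]);R=Ro.from_rotvec(s["ee_rot"])
    y=np.radians(yawdeg); ty=np.array([np.cos(y),np.sin(y),0]);tz=np.array([0,0,-1.]);tx=np.cross(ty,tz)
    T=Ro.from_matrix(np.stack([tx,ty,tz],1)); pos=np.array(pos)
    dv=(R.inv()*T).as_rotvec(degrees=True); d=np.linalg.norm(pos-p)
    n=int(max(np.ceil(d/step),np.ceil(np.linalg.norm(dv)/st),1))
    print("pos",p.round(4),"t",round(s["clock"],2),"w",round(s["width"],3),"F",s["contact_force"].round(1),"err",(pos-p).round(4),"n",n)
    for i in range(n):
        l=R.inv().apply((pos-p)/n)
        print('{"hand":%g,"xyz":[%.4f,%.4f,%.4f],"twist":[%.1f,%.1f,%.1f]},'%((hand,)+tuple(l)+tuple(dv/n)))
        R=R*Ro.from_rotvec(dv/n,degrees=True)
E
python3 - <<'E'
from h import *
np.set_printoptions(precision=4,suppress=True)
for n in ["top0","scene0"]:
    W=cloud(load(n));P=W.reshape(-1,3);P=P[~np.isnan(P[:,0])]
    m=(P[:,2]>.012)&(P[:,2]<.065)&(P[:,0]>.61)&(P[:,0]<.74)&(P[:,1]>-.01)&(P[:,1]<.12)
    q=P[m];print(len(q),q.min(0),q.max(0),cv2.minAreaRect(q[:,:2].astype(np.float32)*1000))
    q=q[q[:,2]>.047];print(len(q),q.min(0),q.max(0),cv2.minAreaRect(q[:,:2].astype(np.float32)*1000))
plan([.45,.05,.25],13.5)
E
```

```text
581 [0.6308 0.02   0.0154] [0.6902 0.0771 0.0608] ((659.7968139648438, 49.71472930908203), (54.074378967285156, 52.80070114135742), 9.980823516845703)
503 [0.6308 0.0201 0.0475] [0.6902 0.0763 0.0608] ((660.004638671875, 49.24650573730469), (53.8274040222168, 51.80640411376953), 9.980822563171387)
854 [0.6284 0.0214 0.0121] [0.6911 0.0801 0.0556] ((659.8422241210938, 50.4698486328125), (54.79454040527344, 55.956581115722656), 11.309713363647461)
494 [0.6301 0.0214 0.047 ] [0.6899 0.0775 0.0556] ((660.0538940429688, 49.01336669921875), (53.60727310180664, 51.06489944458008), 10.1745023727417)
pos [ 0.1475 -0.5036  0.2262] t 0.15 w 1.0 F [ 0.4 -0.6  0. ] err [0.3025 0.5536 0.0238] n 14
{"hand":1,"xyz":[0.0318,-0.0319,-0.0017],"twist":[-0.0,-0.0,-6.2]},
{"hand":1,"xyz":[0.0351,-0.0282,-0.0017],"twist":[-0.0,-0.0,-6.2]},
{"hand":1,"xyz":[0.0380,-0.0243,-0.0017],"twist":[-0.0,-0.0,-6.2]},
{"hand":1,"xyz":[0.0404,-0.0200,-0.0017],"twist":[-0.0,-0.0,-6.2]},
{"hand":1,"xyz":[0.0423,-0.0155,-0.0017],"twist":[-0.0,-0.0,-6.2]},
{"hand":1,"xyz":[0.0437,-0.0108,-0.0017],"twist":[-0.0,-0.0,-6.2]},
{"hand":1,"xyz":[0.0447,-0.0060,-0.0017],"twist":[-0.0,-0.0,-6.2]},
{"hand":1,"xyz":[0.0450,-0.0011,-0.0017],"twist":[-0.0,-0.0,-6.2]},
{"hand":1,"xyz":[0.0449,0.0038,-0.0017],"twist":[-0.0,-0.0,-6.2]},
{"hand":1,"xyz":[0.0442,0.0086,-0.0017],"twist":[-0.0,-0.0,-6.2]},
{"hand":1,"xyz":[0.0430,0.0134,-0.0017],"twist":[-0.0,-0.0,-6.2]},
{"hand":1,"xyz":[0.0413,0.0179,-0.0017],"twist":[-0.0,-0.0,-6.2]},
{"hand":1,"xyz":[0.0391,0.0223,-0.0017],"twist":[-0.0,-0.0,-6.2]},
{"hand":1,"xyz":[0.0365,0.0264,-0.0017],"twist":[-0.0,-0.0,-6.2]},
```

play_rows:
  steps:
    - {"hand": 1,"xyz": [0.032,-0.032,-0.002],"twist": [0,0,-6.2]}
    - {"hand": 1,"xyz": [0.035,-0.028,-0.002],"twist": [0,0,-6.2]}
    - {"hand": 1,"xyz": [0.038,-0.024,-0.002],"twist": [0,0,-6.2]}
    - {"hand": 1,"xyz": [0.04,-0.02,-0.002],"twist": [0,0,-6.2]}
    - {"hand": 1,"xyz": [0.042,-0.016,-0.002],"twist": [0,0,-6.2]}
    - {"hand": 1,"xyz": [0.044,-0.011,-0.002],"twist": [0,0,-6.2]}
    - {"hand": 1,"xyz": [0.045,-0.006,-0.002],"twist": [0,0,-6.2]}
    - {"hand": 1,"xyz": [0.045,-0.001,-0.002],"twist": [0,0,-6.2]}
    - {"hand": 1,"xyz": [0.045,0.004,-0.002],"twist": [0,0,-6.2]}
    - {"hand": 1,"xyz": [0.044,0.009,-0.002],"twist": [0,0,-6.2]}
    - {"hand": 1,"xyz": [0.043,0.013,-0.002],"twist": [0,0,-6.2]}
    - {"hand": 1,"xyz": [0.041,0.018,-0.002],"twist": [0,0,-6.2]}

```text
clock: 1.35
position: [0.4034, -0.0107, 0.2496]
ee_rot: [-2.161, -2.279, -0.004]
contact_force: [0.7, -1.2, 0.6]
width: 1.002
```

```bash
python3 - <<'E'
from h import *
plan([.5215,.2276,.20],13.5)
E
```

```text
pos [ 0.4034 -0.0107  0.2496] t 1.35 w 1.002 F [ 0.7 -1.2  0.6] err [ 0.1181  0.2383 -0.0496] n 6
{"hand":1,"xyz":[0.0386,0.0217,0.0084],"twist":[0.0,-0.0,-1.7]},
{"hand":1,"xyz":[0.0379,0.0229,0.0084],"twist":[0.0,-0.0,-1.7]},
{"hand":1,"xyz":[0.0372,0.0241,0.0083],"twist":[0.0,-0.0,-1.7]},
{"hand":1,"xyz":[0.0365,0.0252,0.0083],"twist":[0.0,-0.0,-1.7]},
{"hand":1,"xyz":[0.0357,0.0263,0.0083],"twist":[0.0,-0.0,-1.7]},
{"hand":1,"xyz":[0.0349,0.0274,0.0083],"twist":[0.0,-0.0,-1.7]},
```

play_rows:
  steps:
    - {"hand": 1,"xyz": [0.039,0.022,0.008],"twist": [0,0,-1.7]}
    - {"hand": 1,"xyz": [0.038,0.023,0.008],"twist": [0,0,-1.7]}
    - {"hand": 1,"xyz": [0.037,0.024,0.008],"twist": [0,0,-1.7]}
    - {"hand": 1,"xyz": [0.036,0.025,0.008],"twist": [0,0,-1.7]}
    - {"hand": 1,"xyz": [0.036,0.026,0.008],"twist": [0,0,-1.7]}
    - {"hand": 1,"xyz": [0.035,0.027,0.008],"twist": [0,0,-1.7]}
    - {"hand": 1,"xyz": [0,0,0],"twist": [0,0,0]}

```text
clock: 2.05
position: [0.5238, 0.2444, 0.199]
ee_rot: [1.929, 2.479, 0.004]
contact_force: [0.7, -0.3, -0.5]
width: 0.999
```

```bash
python3 - <<'E'
from h import *
from cell import robot
np.set_printoptions(precision=4,suppress=True)
f=robot.grab_frame("wrist");np.savez("pics/w1.npz",**f);cv2.imwrite("pics/w1.png",f["frame"][:,:,::-1])
import scipy.cluster.hierarchy as h
P=cloud(f).reshape(-1,3);P=P[~np.isnan(P[:,0])]
m=(P[:,2]>.02)&(P[:,2]<.075)&(P[:,0]>.45)&(P[:,0]<.6)&(P[:,1]>.05)&(P[:,1]<.4);Q=P[m][::7]
l=h.fcluster(h.linkage(Q,'single'),.009,'distance')
for i in np.unique(l):
    q=Q[l==i]
    if len(q)>30:print(len(q),q.min(0),q.max(0),cv2.minAreaRect(q[:,:2].astype(np.float32)*1000))
plan([.5215,.2276,.0155],13.5)
E
```

```text
354 [0.4681 0.3014 0.0353] [0.5271 0.3407 0.064 ] ((497.9158630371094, 320.2734680175781), (57.098541259765625, 31.079193115234375), 11.733440399169922)
537 [0.4874 0.1973 0.0209] [0.5524 0.2618 0.0639] ((519.6055297851562, 228.91806030273438), (57.4581298828125, 56.25004959106445), 13.203660011291504)
271 [0.5105 0.1187 0.0212] [0.561  0.1774 0.0483] ((536.4148559570312, 147.38394165039062), (41.64259338378906, 53.662742614746094), 13.264297485351562)
pos [0.5231 0.2425 0.1995] t 2.1 w 1.001 F [ 0.4 -0.4  0.3] err [-0.0016 -0.0149 -0.184 ] n 4
{"hand":1,"xyz":[-0.0035,-0.0014,0.0460],"twist":[0.0,-0.0,0.2]},
{"hand":1,"xyz":[-0.0035,-0.0013,0.0460],"twist":[0.0,-0.0,0.2]},
{"hand":1,"xyz":[-0.0035,-0.0013,0.0460],"twist":[0.0,-0.0,0.2]},
{"hand":1,"xyz":[-0.0035,-0.0013,0.0460],"twist":[0.0,-0.0,0.2]},
```

View pics/w1.png

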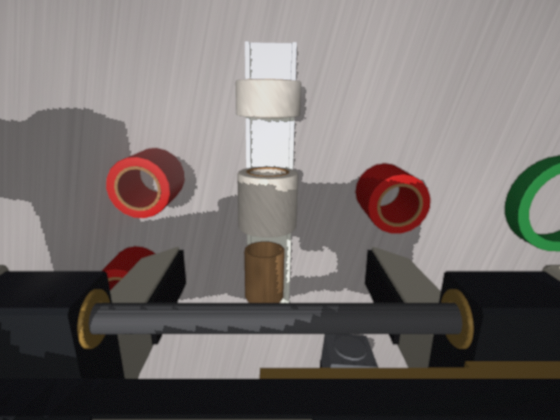

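play_rows:
  steps:
    - {"hand": 1,"xyz": [-0.014,-0.005,0.03],"twist": [0,0,0]}
    - {"hand": 1,"xyz": [0,0,0.045],"twist": [0,0,0]}
    - {"hand": 1,"xyz": [0,0,0.02],"twist": [0,0,0]}
    - {"hand": 1,"xyz": [0,0,0],"twist": [0,0,0]}

```text
clock: 2.5
position: [0.5216, 0.225, 0.1033]
ee_rot: [1.93, 2.475, 0.004]
contact_force: [-0.4, -0.5, 0.3]
width: 0.999
```

```bash
python3 - <<'E'
from h import *
plan([.521,.228,.0155],13.3)
E
```

```text
pos [0.5216 0.225  0.1033] t 2.5 w 0.999 F [-0.4 -0.5  0.3] err [-0.0006  0.003  -0.0878] n 2
{"hand":1,"xyz":[0.0016,-0.0001,0.0439],"twist":[0.1,0.0,0.4]},
{"hand":1,"xyz":[0.0016,-0.0000,0.0439],"twist":[0.1,0.0,0.4]},
```

play_rows:
  steps:
    - {"hand": 1,"xyz": [0.003,0,0.03],"twist": [0,0,0.5]}
    - {"hand": 1,"xyz": [0,0,0.03],"twist": [0,0,0]}
    - {"hand": 1,"xyz": [0,0,0.015],"twist": [0,0,0]}
    - {"hand": 1,"xyz": [0,0,0],"twist": [0,0,0]}

```text
clock: 2.9
position: [0.524, 0.2256, 0.0322]
ee_rot: [1.943, 2.459, 0.012]
contact_force: [-0.5, 0.6, 0.2]
width: 1.003
```

```bash
python3 - <<'E'
from h import *
plan([.521,.228,.0155],13.3)
E
```

```text
pos [0.524  0.2256 0.0322] t 2.9 w 1.003 F [-0.5  0.6  0.2] err [-0.003   0.0024 -0.0167] n 1
{"hand":1,"xyz":[0.0030,-0.0025,0.0167],"twist":[0.6,0.1,0.1]},
```

play_rows:
  squeeze: 25
  steps:
    - {"hand": 1,"xyz": [0.003,-0.0025,0.015],"twist": [0.6,0.1,0]}
    - {"hand": 1,"xyz": [0,0,0.002],"twist": [0,0,0]}
    - {"hand": 0.4,"xyz": [0,0,0],"twist": [0,0,0]}
    - {"hand": 0.4,"xyz": [0,0,0],"twist": [0,0,0]}
    - {"hand": 0.4,"xyz": [0,0,0],"twist": [0,0,0]}
    - {"hand": 0.4,"xyz": [0,0,0],"twist": [0,0,0]}
    - {"hand": 0.4,"xyz": [0,0,0],"twist": [0,0,0]}

```text
clock: 3.6
position: [0.5238, 0.2282, 0.0201]
ee_rot: [1.947, 2.461, 0.01]
contact_force: [-2.2, -0.4, 1.9]
width: 0.62
```

```bash
python3 - <<'E'
from h import *
plan([.521,.228,.0155],13.3)
E
```

```text
pos [0.5238 0.2282 0.0201] t 3.6 w 0.62 F [-2.2 -0.4  1.9] err [-0.0028 -0.0002 -0.0046] n 1
{"hand":1,"xyz":[0.0004,-0.0028,0.0045],"twist":[0.4,-0.1,0.0]},
```

play_rows:
  squeeze: 25
  steps:
    - {"hand": 0.75,"xyz": [0,0,0],"twist": [0,0,0]}
    - {"hand": 0.75,"xyz": [0,-0.003,0.006],"twist": [0.4,0,0]}
    - {"hand": 0.75,"xyz": [0,0,0.002],"twist": [0,0,0]}
    - {"hand": 0.4,"xyz": [0,0,0],"twist": [0,0,0]}
    - {"hand": 0.4,"xyz": [0,0,0],"twist": [0,0,0]}
    - {"hand": 0.4,"xyz": [0,0,0],"twist": [0,0,0]}
    - {"hand": 0.4,"xyz": [0,0,0],"twist": [0,0,0]}

```text
clock: 4.3
position: [0.5208, 0.2276, 0.0113]
ee_rot: [-1.949, -2.464, -0.002]
contact_force: [-0.4, 0.0, 0.7]
width: 0.619
```

```bash
python3 - <<'E'
from h import *
plan([.521,.228,.0155],13.3)
E
```

```text
pos [0.5208 0.2276 0.0113] t 4.3 w 0.619 F [-0.4  0.   0.7] err [0.0002 0.0004 0.0042] n 1
{"hand":1,"xyz":[0.0004,0.0003,-0.0042],"twist":[0.0,-0.1,0.0]},
```

play_rows:
  steps:
    - {"hand": 0.4,"xyz": [0,0,-0.02],"twist": [0,0,0]}
    - {"hand": 0.4,"xyz": [0,0,-0.03],"twist": [0,0,0]}
    - {"hand": 0.4,"xyz": [0,0,-0.03],"twist": [0,0,0]}
    - {"hand": 0.4,"xyz": [0,0,-0.01],"twist": [0,0,0]}

```text
clock: 4.7
position: [0.519, 0.2269, 0.1012]
ee_rot: [-1.946, -2.46, 0.007]
contact_force: [-0.4, 0.3, -1.5]
width: 0.617
```

```bash
python3 - <<'E'
from h import *
plan([.5123,-.046,.092],4.67,step=.04,hand=.4)
E
```

```text
pos [0.519  0.2269 0.1012] t 4.7 w 0.617 F [-0.4  0.3 -1.5] err [-0.0067 -0.2729 -0.0092] n 7
{"hand":0.4,"xyz":[-0.0377,-0.0099,0.0014],"twist":[-0.1,-0.0,1.2]},
{"hand":0.4,"xyz":[-0.0379,-0.0091,0.0013],"twist":[-0.1,-0.0,1.2]},
{"hand":0.4,"xyz":[-0.0381,-0.0083,0.0013],"twist":[-0.1,-0.0,1.2]},
{"hand":0.4,"xyz":[-0.0383,-0.0074,0.0013],"twist":[-0.1,-0.0,1.2]},
{"hand":0.4,"xyz":[-0.0384,-0.0066,0.0013],"twist":[-0.1,-0.0,1.2]},
{"hand":0.4,"xyz":[-0.0386,-0.0058,0.0013],"twist":[-0.1,-0.0,1.2]},
{"hand":0.4,"xyz":[-0.0387,-0.0050,0.0013],"twist":[-0.1,-0.0,1.2]},
```

play_rows:
  steps:
    - {"hand": 0.4,"xyz": [-0.038,-0.01,0.001],"twist": [0,0,1.2]}
    - {"hand": 0.4,"xyz": [-0.038,-0.009,0.001],"twist": [0,0,1.2]}
    - {"hand": 0.4,"xyz": [-0.038,-0.008,0.001],"twist": [0,0,1.2]}
    - {"hand": 0.4,"xyz": [-0.038,-0.007,0.001],"twist": [0,0,1.2]}
    - {"hand": 0.4,"xyz": [-0.038,-0.007,0.001],"twist": [0,0,1.2]}
    - {"hand": 0.4,"xyz": [-0.03,-0.006,0.001],"twist": [0,0,1.2]}
    - {"hand": 0.4,"xyz": [-0.01,-0.002,0.001],"twist": [0,0,1.2]}
    - {"hand": 0.4,"xyz": [0,0,0],"twist": [0,0,0]}

```text
clock: 5.5
position: [0.5103, -0.0147, 0.0909]
ee_rot: [-2.124, -2.307, 0.005]
contact_force: [-0.6, 0.1, -0.0]
width: 0.617
```

```bash
python3 - <<'E'
from h import *
from cell import robot
plan([.5123,-.046,.088],4.67,step=.04,hand=.4)
for n in ["scene","top"]:
    f=robot.grab_frame(n);np.savez(f"pics/{n}2.npz",**f)
    c=f["frame"][60:330,130:400] if n=="scene" else f["frame"][150:300,250:450]
    cv2.imwrite(f"pics/{n}2.png",cv2.resize(c[:,:,::-1],None,fx=2 if n=="scene" else 3,fy=2 if n=="scene" else 3))
E
```

```text
pos [ 0.5103 -0.0147  0.0909] t 5.5 w 0.617 F [-0.6  0.1 -0. ] err [ 0.002  -0.0313 -0.0029] n 1
{"hand":0.4,"xyz":[-0.0313,-0.0006,0.0029],"twist":[-0.3,-0.1,0.1]},
```

View pics/scene2.png

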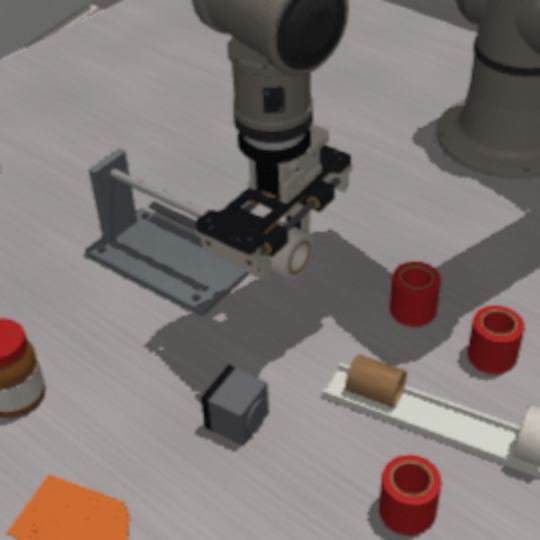

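View pics/top2.png

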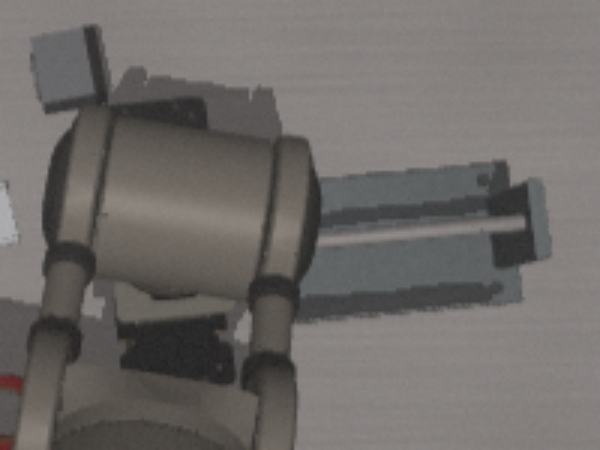

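play_rows:
  steps:
    - {"hand": 0.4,"xyz": [-0.03,0,0.003],"twist": [0,0,0]}
    - {"hand": 0.4,"xyz": [-0.03,0,0],"twist": [0,0,0]}
    - {"hand": 0.4,"xyz": [-0.02,0,0],"twist": [0,0,0]}
    - {"hand": 0.4,"xyz": [-0.01,0,0],"twist": [0,0,0]}

```text
clock: 6.0
position: [0.5197, -0.0976, 0.0874]
ee_rot: [-2.106, -2.323, 0.002]
contact_force: [-0.3, -0.7, -1.1]
width: 0.619
```

```bash
python3 - <<'E'
from h import *
plan([.5283,-.2424,.088],4.67,step=.03,hand=.4)
E
```

```text
pos [ 0.5197 -0.0976  0.0874] t 6.0 w 0.619 F [-0.3 -0.7 -1.1] err [ 0.0086 -0.1448  0.0006] n 5
{"hand":0.4,"xyz":[-0.0290,-0.0011,-0.0002],"twist":[-0.1,-0.0,0.2]},
{"hand":0.4,"xyz":[-0.0290,-0.0010,-0.0002],"twist":[-0.1,-0.0,0.2]},
{"hand":0.4,"xyz":[-0.0290,-0.0009,-0.0002],"twist":[-0.1,-0.0,0.2]},
{"hand":0.4,"xyz":[-0.0290,-0.0008,-0.0002],"twist":[-0.1,-0.0,0.2]},
{"hand":0.4,"xyz":[-0.0290,-0.0007,-0.0001],"twist":[-0.1,-0.0,0.2]},
```

play_rows:
  steps:
    - {"hand": 0.4,"xyz": [-0.022,-0.003,0],"twist": [0,0,0.5]}
    - {"hand": 0.4,"xyz": [-0.028,-0.001,0],"twist": [0,0,0.3]}
    - {"hand": 0.4,"xyz": [-0.028,-0.001,0],"twist": [0,0,0]}
    - {"hand": 0.4,"xyz": [-0.015,0,0],"twist": [0,0,0]}
    - {"hand": 0.4,"xyz": [0,0,0],"twist": [0,0,0]}

```text
clock: 6.5
position: [0.5252, -0.1872, 0.0866]
ee_rot: [-2.112, -2.315, -0.0]
contact_force: [1.4, 0.3, -2.2]
width: 0.618
```

```bash
python3 - <<'E'
from h import *
plan([.5283,-.2424,.088],4.67,step=.03,hand=.4)
E
```

```text
pos [ 0.5252 -0.1872  0.0866] t 6.5 w 0.618 F [ 1.4  0.3 -2.2] err [ 0.0031 -0.0552  0.0014] n 2
{"hand":0.4,"xyz":[-0.0276,-0.0010,-0.0009],"twist":[-0.1,-0.2,0.3]},
{"hand":0.4,"xyz":[-0.0276,-0.0008,-0.0008],"twist":[-0.1,-0.2,0.3]},
```

play_rows:
  steps:
    - {"hand": 0.4,"xyz": [-0.02,-0.001,-0.001],"twist": [0,0,0.4]}
    - {"hand": 0.4,"xyz": [-0.02,0,0],"twist": [0,0,0]}
    - {"hand": 0.4,"xyz": [-0.006,0,0],"twist": [0,0,0]}
    - {"hand": 0.4,"xyz": [-0.003,0,0],"twist": [0,0,0]}
    - {"hand": 0.4,"xyz": [0,0,0],"twist": [0,0,0]}

```text
clock: 7.0
position: [0.5291, -0.2319, 0.0866]
ee_rot: [-2.113, -2.309, -0.002]
contact_force: [-0.3, -0.7, -1.4]
width: 0.618
```

```bash
python3 - <<'E'
from h import *
plan([.5283,-.2424,.088],4.67,step=.03,hand=.4)
E
```

```text
pos [ 0.5291 -0.2319  0.0866] t 7.0 w 0.618 F [-0.3 -0.7 -1.4] err [-0.0008 -0.0105  0.0014] n 1
{"hand":0.4,"xyz":[-0.0103,-0.0018,-0.0015],"twist":[-0.4,-0.6,0.4]},
```

play_rows:
  steps:
    - {"hand": 0.4,"xyz": [-0.008,-0.002,0],"twist": [-0.4,-0.6,0.4]}
    - {"hand": 0.4,"xyz": [-0.004,0,0],"twist": [0,0,0]}
    - {"hand": 0.4,"xyz": [-0.002,0,0],"twist": [0,0,0]}
    - {"hand": 0.4,"xyz": [0,0,0],"twist": [0,0,0]}

```text
clock: 7.4
position: [0.5281, -0.2454, 0.0865]
ee_rot: [2.128, 2.311, -0.001]
contact_force: [-0.3, -0.1, -2.0]
width: 0.616
```

```bash
python3 - <<'E'
from h import *
plan([.5283,-.2424,.076],4.67,step=.03,hand=.4)
E
```

```text
pos [ 0.5281 -0.2454  0.0865] t 7.4 w 0.616 F [-0.3 -0.1 -2. ] err [ 0.0002  0.003  -0.0105] n 1
{"hand":0.4,"xyz":[0.0030,0.0005,0.0105],"twist":[0.0,0.0,0.1]},
```

play_rows:
  steps:
    - {"hand": 0.4,"xyz": [0,0,0.006],"twist": [0,0,0]}
    - {"hand": 0.4,"xyz": [0,0,0.003],"twist": [0,0,0]}
    - {"hand": 0.4,"xyz": [0,0,0.001],"twist": [0,0,0]}
    - {"hand": 0.4,"xyz": [0,0,0],"twist": [0,0,0]}

```text
clock: 7.8
position: [0.5279, -0.245, 0.0753]
ee_rot: [-2.128, -2.311, 0.001]
contact_force: [-0.2, 0.6, -1.0]
width: 0.621
```

```bash
python3 - <<'E'
from h import *
from cell import robot
plan([.5283,-.2424,.076],4.67,step=.03,hand=.4)
f=robot.grab_frame("scene");np.savez("pics/scene3.npz",**f)
c=f["frame"][90:230,140:320];cv2.imwrite("pics/scene3.png",cv2.resize(c[:,:,::-1],None,fx=4,fy=4))
E
```

```text
pos [ 0.5279 -0.245   0.0753] t 7.8 w 0.621 F [-0.2  0.6 -1. ] err [0.0004 0.0026 0.0007] n 1
{"hand":0.4,"xyz":[0.0025,0.0006,-0.0007],"twist":[-0.0,0.0,0.1]},
```

View pics/scene3.png

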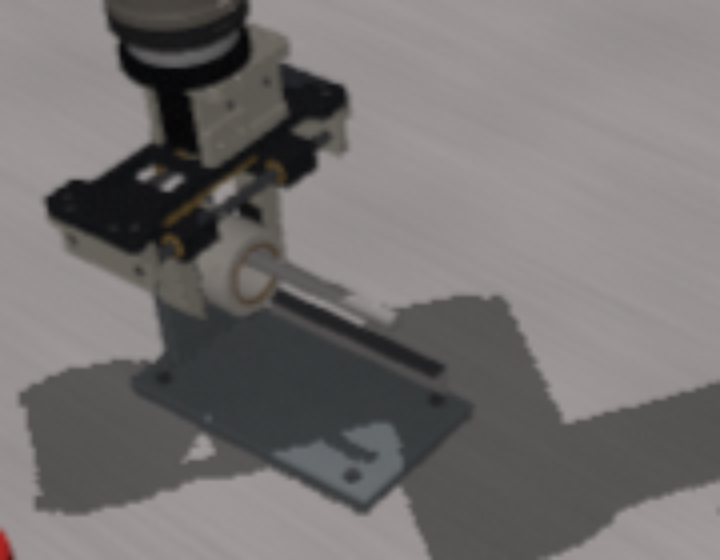

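play_rows:
  steps:
    - {"hand": 0.4,"xyz": [-0.002,0,0.001],"twist": [0,0,0]}
    - {"hand": 0.4,"xyz": [0,0,0],"twist": [0,0,0]}

```text
clock: 8.05
position: [0.5282, -0.246, 0.0752]
ee_rot: [-2.127, -2.311, -0.001]
contact_force: [0.3, 0.3, -1.9]
width: 0.616
```

play_rows:
  steps:
    - {"hand": 0.4,"xyz": [-0.002,0,0.0015],"twist": [0,0,0]}
    - {"hand": 0.8,"xyz": [0,0,0],"twist": [0,0,0]}
    - {"hand": 0.9,"xyz": [0,0,0],"twist": [0,0,0]}
    - {"hand": 0.9,"xyz": [0,0,0],"twist": [0,0,0]}
    - {"hand": 0.9,"xyz": [0,0,-0.02],"twist": [0,0,0]}
    - {"hand": 0.9,"xyz": [0,0,-0.04],"twist": [0,0,0]}
    - {"hand": 0.9,"xyz": [0,0,-0.04],"twist": [0,0,0]}
    - {"hand": 0.9,"xyz": [0,0,0],"twist": [0,0,0]}

```text
clock: 8.85
position: [0.5283, -0.248, 0.1771]
ee_rot: [-2.126, -2.308, -0.002]
contact_force: [-0.3, -1.7, -0.1]
width: 0.904
```

```bash
python3 - <<'E'
from h import *
from cell import robot
plan([.499,.320,.16],13.3,step=.045,hand=1)
f=robot.grab_frame("scene");np.savez("pics/scene4.npz",**f)
c=f["frame"][90:230,140:320];cv2.imwrite("pics/scene4.png",cv2.resize(c[:,:,::-1],None,fx=4,fy=4))
E
```

```text
pos [ 0.5283 -0.248   0.1771] t 8.85 w 0.904 F [-0.3 -1.7 -0.1] err [-0.0293  0.568  -0.0171] n 13
{"hand":1,"xyz":[0.0437,0.0013,0.0015],"twist":[-0.0,-0.0,-0.7]},
{"hand":1,"xyz":[0.0437,0.0018,0.0015],"twist":[-0.0,-0.0,-0.7]},
{"hand":1,"xyz":[0.0437,0.0023,0.0014],"twist":[-0.0,-0.0,-0.7]},
{"hand":1,"xyz":[0.0437,0.0028,0.0014],"twist":[-0.0,-0.0,-0.7]},
{"hand":1,"xyz":[0.0436,0.0033,0.0014],"twist":[-0.0,-0.0,-0.7]},
{"hand":1,"xyz":[0.0436,0.0038,0.0014],"twist":[-0.0,-0.0,-0.7]},
{"hand":1,"xyz":[0.0435,0.0044,0.0014],"twist":[-0.0,-0.0,-0.7]},
{"hand":1,"xyz":[0.0435,0.0049,0.0014],"twist":[-0.0,-0.0,-0.7]},
{"hand":1,"xyz":[0.0434,0.0054,0.0014],"twist":[-0.0,-0.0,-0.7]},
{"hand":1,"xyz":[0.0434,0.0059,0.0014],"twist":[-0.0,-0.0,-0.7]},
{"hand":1,"xyz":[0.0433,0.0064,0.0013],"twist":[-0.0,-0.0,-0.7]},
{"hand":1,"xyz":[0.0432,0.0069,0.0013],"twist":[-0.0,-0.0,-0.7]},
{"hand":1,"xyz":[0.0431,0.0074,0.0013],"twist":[-0.0,-0.0,-0.7]},
```

View pics/scene4.png

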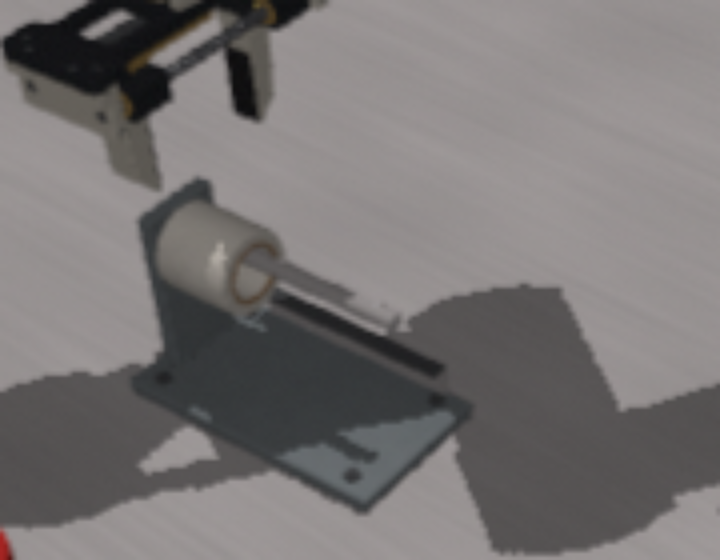

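play_rows:
  steps:
    - {"hand": 1,"xyz": [0.044,0.001,0.001],"twist": [0,0,-0.7]}
    - {"hand": 1,"xyz": [0.044,0.002,0.001],"twist": [0,0,-0.7]}
    - {"hand": 1,"xyz": [0.044,0.002,0.001],"twist": [0,0,-0.7]}
    - {"hand": 1,"xyz": [0.044,0.003,0.001],"twist": [0,0,-0.7]}
    - {"hand": 1,"xyz": [0.044,0.003,0.001],"twist": [0,0,-0.7]}
    - {"hand": 1,"xyz": [0.044,0.004,0.001],"twist": [0,0,-0.7]}
    - {"hand": 1,"xyz": [0.044,0.004,0.001],"twist": [0,0,-0.7]}
    - {"hand": 1,"xyz": [0.044,0.005,0.001],"twist": [0,0,-0.7]}
    - {"hand": 1,"xyz": [0.044,0.005,0.001],"twist": [0,0,-0.7]}
    - {"hand": 1,"xyz": [0.043,0.006,0.001],"twist": [0,0,-0.7]}
    - {"hand": 1,"xyz": [0.043,0.006,0.001],"twist": [0,0,-0.7]}
    - {"hand": 1,"xyz": [0.02,0.003,0.001],"twist": [0,0,-0.7]}

```text
clock: 10.1
position: [0.4902, 0.2692, 0.1475]
ee_rot: [-1.945, -2.438, 0.022]
contact_force: [-0.4, -0.6, 0.2]
width: 1.004
```

```bash
python3 - <<'E'
from h import *
from cell import robot
np.set_printoptions(precision=4,suppress=True)
plan([.499,.320,.12],13.3,step=.03,hand=1)
f=robot.grab_frame("wrist");np.savez("pics/w5.npz",**f);cv2.imwrite("pics/w5.png",f["frame"][:,:,::-1])
import scipy.cluster.hierarchy as h
P=cloud(f).reshape(-1,3);P=P[~np.isnan(P[:,0])]
m=(P[:,2]>.02)&(P[:,2]<.075)&(P[:,0]>.45)&(P[:,0]<.6)&(P[:,1]>.05)&(P[:,1]<.4);Q=P[m][::7]
l=h.fcluster(h.linkage(Q,'single'),.009,'distance')
for i in np.unique(l):
    q=Q[l==i]
    if len(q)>30:print(len(q),q.min(0),q.max(0),cv2.minAreaRect(q[:,:2].astype(np.float32)*1000))
E
```

```text
pos [0.4902 0.2692 0.1475] t 10.1 w 1.004 F [-0.4 -0.6  0.2] err [ 0.0088  0.0508 -0.0275] n 2
{"hand":1,"xyz":[0.0236,0.0103,0.0137],"twist":[-0.7,-0.3,-0.2]},
{"hand":1,"xyz":[0.0237,0.0102,0.0137],"twist":[-0.7,-0.3,-0.2]},
199 [0.5176 0.1152 0.0293] [0.5598 0.158  0.0481] ((538.4069213867188, 138.28199768066406), (41.90181350708008, 38.818721771240234), 13.234397888183594)
463 [0.467  0.3008 0.0323] [0.5258 0.3409 0.0637] ((496.86505126953125, 320.52081298828125), (55.736629486083984, 30.406261444091797), 13.447945594787598)
```

View pics/w5.png

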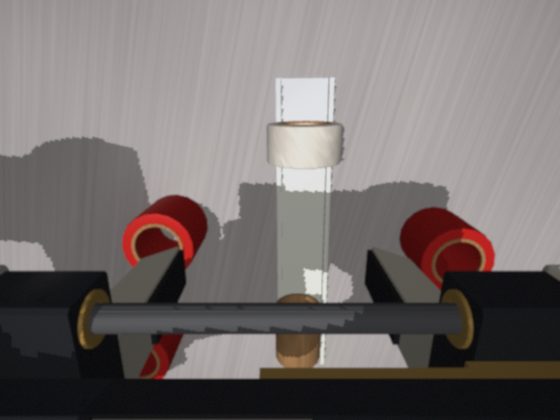

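play_rows:
  steps:
    - {"hand": 1,"xyz": [0.022,0.01,0.005],"twist": [-0.7,-0.3,0]}
    - {"hand": 1,"xyz": [0.022,0.009,0.02],"twist": [-0.5,-0.2,0]}
    - {"hand": 1,"xyz": [0.002,0,0.02],"twist": [0,0,0]}
    - {"hand": 1,"xyz": [0,0,0],"twist": [0,0,0]}

```text
clock: 10.55
position: [0.4953, 0.3211, 0.0949]
ee_rot: [-1.951, -2.456, 0.015]
contact_force: [0.3, 0.1, -0.4]
width: 0.999
```

```bash
python3 - <<'E'
from h import *
plan([.498,.3205,.012],13.3,step=.03,hand=1)
E
```

```text
pos [0.4953 0.3211 0.0949] t 10.55 w 0.999 F [ 0.3  0.1 -0.4] err [ 0.0027 -0.0006 -0.0829] n 3
{"hand":1,"xyz":[-0.0003,0.0011,0.0276],"twist":[-0.2,0.0,-0.1]},
{"hand":1,"xyz":[-0.0004,0.0010,0.0276],"twist":[-0.2,0.0,-0.1]},
{"hand":1,"xyz":[-0.0004,0.0009,0.0276],"twist":[-0.2,0.0,-0.1]},
```

play_rows:
  steps:
    - {"hand": 1,"xyz": [-0.001,0.002,0.028],"twist": [-0.5,0,0]}
    - {"hand": 1,"xyz": [0,0,0.03],"twist": [0,0,0]}
    - {"hand": 1,"xyz": [0,0,0.012],"twist": [0,0,0]}
    - {"hand": 1,"xyz": [0,0,0],"twist": [0,0,0]}

```text
clock: 10.95
position: [0.498, 0.3179, 0.023]
ee_rot: [1.956, 2.457, -0.006]
contact_force: [0.4, 0.4, 0.3]
width: 1.0
```

```bash
python3 - <<'E'
from h import *
plan([.498,.3205,.012],13.3,step=.03,hand=1)
E
```

```text
pos [0.498  0.3179 0.023 ] t 10.95 w 1.0 F [0.4 0.4 0.3] err [ 0.      0.0026 -0.011 ] n 1
{"hand":1,"xyz":[0.0026,0.0007,0.0110],"twist":[-0.2,0.2,-0.3]},
```

play_rows:
  squeeze: 20
  steps:
    - {"hand": 1,"xyz": [0.003,0.001,0.01],"twist": [0,0,0]}
    - {"hand": 0.8,"xyz": [0,0,0.002],"twist": [0,0,0]}
    - {"hand": 0.4,"xyz": [0,0,0],"twist": [0,0,0]}
    - {"hand": 0.4,"xyz": [0,0,0],"twist": [0,0,0]}
    - {"hand": 0.4,"xyz": [0,0,0],"twist": [0,0,0]}
    - {"hand": 0.4,"xyz": [0,0,0],"twist": [0,0,0]}

```text
clock: 11.55
position: [0.5012, 0.3218, 0.0149]
ee_rot: [1.955, 2.454, 0.004]
contact_force: [-0.6, 0.3, -0.6]
width: 0.62
```

```bash
python3 - <<'E'
from h import *
plan([.498,.3205,.012],13.3,step=.03,hand=1)
E
```

```text
pos [0.5012 0.3218 0.0149] t 11.55 w 0.62 F [-0.6  0.3 -0.6] err [-0.0032 -0.0013 -0.0029] n 1
{"hand":1,"xyz":[-0.0006,-0.0034,0.0029],"twist":[0.2,0.1,-0.4]},
```

play_rows:
  steps:
    - {"hand": 0.4,"xyz": [0,0,-0.02],"twist": [0,0,0]}
    - {"hand": 0.4,"xyz": [0,0,-0.03],"twist": [0,0,0]}
    - {"hand": 0.4,"xyz": [0,0,-0.03],"twist": [0,0,0]}
    - {"hand": 0.4,"xyz": [0,0,-0.01],"twist": [0,0,0]}

```text
clock: 11.95
position: [0.4992, 0.3212, 0.1057]
ee_rot: [1.957, 2.456, -0.004]
contact_force: [-0.4, -0.1, -1.3]
width: 0.623
```

```bash
python3 - <<'E'
from h import *
plan([.5115,-.04,.093],4.67,step=.04,hand=.4)
E
```

```text
pos [0.4992 0.3212 0.1057] t 11.95 w 0.623 F [-0.4 -0.1 -1.3] err [ 0.0123 -0.3612 -0.0127] n 10
{"hand":0.4,"xyz":[-0.0355,-0.0069,0.0014],"twist":[-0.0,0.0,0.8]},
{"hand":0.4,"xyz":[-0.0356,-0.0064,0.0014],"twist":[-0.0,0.0,0.8]},
{"hand":0.4,"xyz":[-0.0357,-0.0059,0.0014],"twist":[-0.0,0.0,0.8]},
{"hand":0.4,"xyz":[-0.0357,-0.0053,0.0013],"twist":[-0.0,0.0,0.8]},
{"hand":0.4,"xyz":[-0.0358,-0.0048,0.0013],"twist":[-0.0,0.0,0.8]},
{"hand":0.4,"xyz":[-0.0359,-0.0043,0.0013],"twist":[-0.0,0.0,0.8]},
{"hand":0.4,"xyz":[-0.0359,-0.0038,0.0013],"twist":[-0.0,0.0,0.8]},
{"hand":0.4,"xyz":[-0.0360,-0.0033,0.0013],"twist":[-0.0,0.0,0.8]},
{"hand":0.4,"xyz":[-0.0360,-0.0028,0.0013],"twist":[-0.0,0.0,0.8]},
{"hand":0.4,"xyz":[-0.0361,-0.0022,0.0013],"twist":[-0.0,0.0,0.8]},
```

play_rows:
  steps:
    - {"hand": 0.4,"xyz": [-0.035,-0.007,0.001],"twist": [0,0,0.8]}
    - {"hand": 0.4,"xyz": [-0.036,-0.006,0.001],"twist": [0,0,0.8]}
    - {"hand": 0.4,"xyz": [-0.036,-0.006,0.001],"twist": [0,0,0.8]}
    - {"hand": 0.4,"xyz": [-0.036,-0.005,0.001],"twist": [0,0,0.8]}
    - {"hand": 0.4,"xyz": [-0.036,-0.005,0.001],"twist": [0,0,0.8]}
    - {"hand": 0.4,"xyz": [-0.036,-0.004,0.001],"twist": [0,0,0.8]}
    - {"hand": 0.4,"xyz": [-0.036,-0.004,0.001],"twist": [0,0,0.8]}
    - {"hand": 0.4,"xyz": [-0.036,-0.003,0.001],"twist": [0,0,0.8]}
    - {"hand": 0.4,"xyz": [-0.036,-0.003,0.001],"twist": [0,0,0.8]}
    - {"hand": 0.4,"xyz": [-0.02,-0.002,0.001],"twist": [0,0,0.8]}
    - {"hand": 0.4,"xyz": [0,0,0],"twist": [0,0,0]}

```text
clock: 13.05
position: [0.5095, -0.036, 0.0917]
ee_rot: [-2.126, -2.313, 0.001]
contact_force: [-0.0, 0.3, -1.3]
width: 0.62
```

```bash
python3 - <<'E'
from h import *
plan([.5115,-.055,.092],4.67,step=.04,hand=.4)
E
```

```text
pos [ 0.5095 -0.036   0.0917] t 13.05 w 0.62 F [-0.   0.3 -1.3] err [ 0.002  -0.019   0.0003] n 1
{"hand":0.4,"xyz":[-0.0191,0.0004,-0.0003],"twist":[-0.0,0.0,0.1]},
```

play_rows:
  steps:
    - {"hand": 0.4,"xyz": [-0.025,0.002,0],"twist": [0,0,0]}
    - {"hand": 0.4,"xyz": [-0.03,0,0],"twist": [0,0,0]}
    - {"hand": 0.4,"xyz": [-0.02,0,0],"twist": [0,0,0]}
    - {"hand": 0.4,"xyz": [-0.005,0,0],"twist": [0,0,0]}

```text
clock: 13.45
position: [0.5173, -0.1143, 0.0896]
ee_rot: [-2.12, -2.313, 0.002]
contact_force: [-0.6, -0.1, -0.6]
width: 0.615
```

```bash
python3 - <<'E'
from h import *
plan([.525,-.202,.092],4.67,step=.03,hand=.4)
E
```

```text
pos [ 0.5173 -0.1143  0.0896] t 13.45 w 0.615 F [-0.6 -0.1 -0.6] err [ 0.0077 -0.0877  0.0024] n 3
{"hand":0.4,"xyz":[-0.0293,0.0000,-0.0009],"twist":[-0.1,-0.0,0.1]},
{"hand":0.4,"xyz":[-0.0293,0.0001,-0.0008],"twist":[-0.1,-0.0,0.1]},
{"hand":0.4,"xyz":[-0.0293,0.0001,-0.0008],"twist":[-0.1,-0.0,0.1]},
```

play_rows:
  steps:
    - {"hand": 0.4,"xyz": [-0.025,0,-0.001],"twist": [0,0,0]}
    - {"hand": 0.4,"xyz": [-0.028,0,-0.001],"twist": [0,0,0]}
    - {"hand": 0.4,"xyz": [-0.016,0,0],"twist": [0,0,0]}
    - {"hand": 0.4,"xyz": [-0.005,0,0],"twist": [0,0,0]}
    - {"hand": 0.4,"xyz": [0,0,0],"twist": [0,0,0]}

```text
clock: 13.95
position: [0.5235, -0.1841, 0.0895]
ee_rot: [-2.112, -2.312, 0.001]
contact_force: [0.1, 1.0, -1.0]
width: 0.62
```

```bash
python3 - <<'E'
from h import *
plan([.525,-.202,.08],4.67,step=.03,hand=.4)
E
```

```text
pos [ 0.5235 -0.1841  0.0895] t 13.95 w 0.62 F [ 0.1  1.  -1. ] err [ 0.0015 -0.0179 -0.0095] n 1
{"hand":0.4,"xyz":[-0.0181,-0.0000,0.0094],"twist":[-0.4,-0.4,0.5]},
```

play_rows:
  steps:
    - {"hand": 0.4,"xyz": [-0.01,0,0.002],"twist": [-0.4,-0.4,0.5]}
    - {"hand": 0.4,"xyz": [-0.006,0,0.003],"twist": [0,0,0]}
    - {"hand": 0.4,"xyz": [-0.001,0,0.003],"twist": [0,0,0]}
    - {"hand": 0.4,"xyz": [0,0,0],"twist": [0,0,0]}

```text
clock: 14.35
position: [0.5248, -0.199, 0.0804]
ee_rot: [-2.126, -2.312, -0.0]
contact_force: [0.2, 0.7, -0.4]
width: 0.616
```

```bash
python3 - <<'E'
from h import *
from cell import robot
plan([.525,-.202,.08],4.67,step=.03,hand=.4)
f=robot.grab_frame("scene");np.savez("pics/scene6.npz",**f)
c=f["frame"][90:230,140:320];cv2.imwrite("pics/scene6.png",cv2.resize(c[:,:,::-1],None,fx=4,fy=4))
E
```

```text
pos [ 0.5248 -0.199   0.0804] t 14.35 w 0.616 F [ 0.2  0.7 -0.4] err [ 0.0002 -0.003  -0.0004] n 1
{"hand":0.4,"xyz":[-0.0030,-0.0000,0.0004],"twist":[-0.0,-0.0,0.1]},
```

View pics/scene6.png

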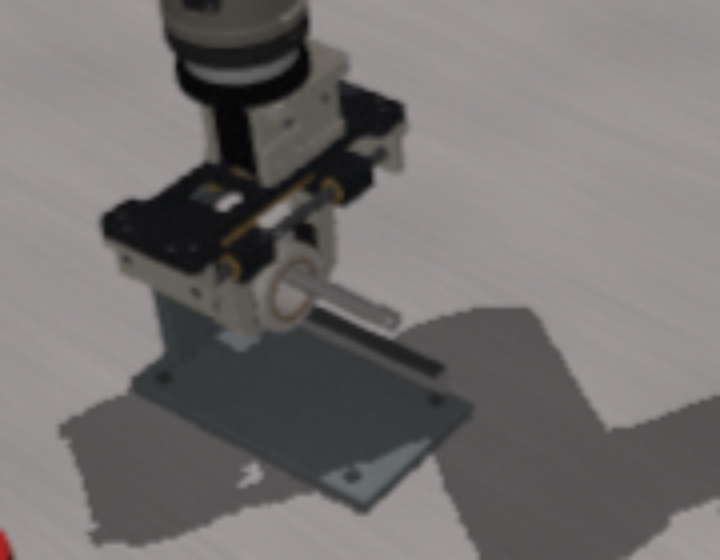

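Narrow roll is on the rod (bore around the rod at ~(295,285)). Nudge, release, retreat.

play_rows:
  steps:
    - {"hand": 0.4,"xyz": [-0.003,0,0.001],"twist": [0,0,0]}
    - {"hand": 0.4,"xyz": [0,0,0.001],"twist": [0,0,0]}
    - {"hand": 0.8,"xyz": [0,0,0],"twist": [0,0,0]}
    - {"hand": 0.9,"xyz": [0,0,0],"twist": [0,0,0]}
    - {"hand": 0.9,"xyz": [0,0,0],"twist": [0,0,0]}
    - {"hand": 0.9,"xyz": [0,0,-0.02],"twist": [0,0,0]}
    - {"hand": 0.9,"xyz": [0,0,-0.04],"twist": [0,0,0]}
    - {"hand": 0.9,"xyz": [0,0,-0.04],"twist": [0,0,0]}
    - {"hand": 0.9,"xyz": [0,0,0],"twist": [0,0,0]}

```text
clock: 15.3
position: [0.5251, -0.202, 0.1814]
ee_rot: [-2.125, -2.312, 0.001]
contact_force: [0.5, -0.2, 0.3]
width: 0.897
```

```bash
python3 - <<'E'
from h import *
from cell import robot
plan([.64,.03,.18],10,step=.04,hand=1)
f=robot.grab_frame("scene");np.savez("pics/scene7.npz",**f)
c=f["frame"][90:230,140:320];cv2.imwrite("pics/scene7.png",cv2.resize(c[:,:,::-1],None,fx=4,fy=4))
E
```

```text
pos [ 0.5251 -0.202   0.1814] t 15.3 w 0.897 F [ 0.5 -0.2  0.3] err [ 0.1149  0.232  -0.0014] n 7
{"hand":1,"xyz":[0.0316,0.0191,0.0002],"twist":[-0.0,-0.0,-0.7]},
{"hand":1,"xyz":[0.0314,0.0196,0.0002],"twist":[-0.0,-0.0,-0.7]},
{"hand":1,"xyz":[0.0311,0.0200,0.0002],"twist":[-0.0,-0.0,-0.7]},
{"hand":1,"xyz":[0.0309,0.0204,0.0002],"twist":[-0.0,-0.0,-0.7]},
{"hand":1,"xyz":[0.0306,0.0208,0.0002],"twist":[-0.0,-0.0,-0.7]},
{"hand":1,"xyz":[0.0303,0.0211,0.0002],"twist":[-0.0,-0.0,-0.7]},
{"hand":1,"xyz":[0.0301,0.0215,0.0002],"twist":[-0.0,-0.0,-0.7]},
```

View pics/scene7.png

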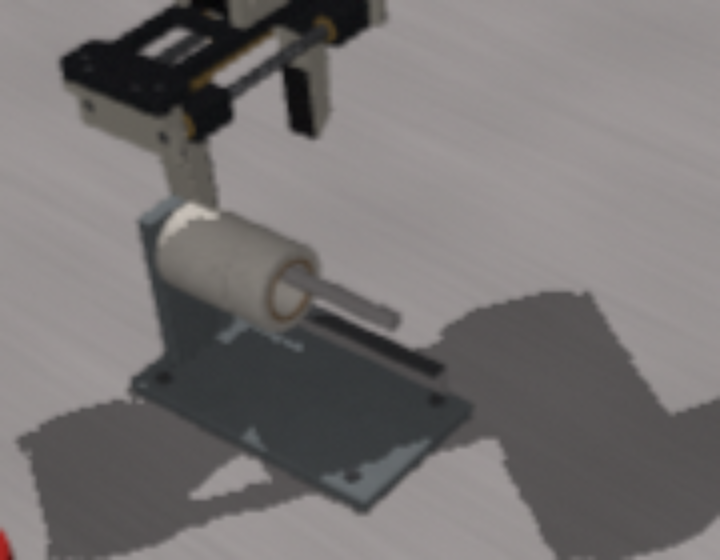

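play_rows:
  steps:
    - {"hand": 1,"xyz": [0.03,0.021,0],"twist": [0,0,-0.7]}
    - {"hand": 1,"xyz": [0.03,0.021,0],"twist": [0,0,-0.7]}
    - {"hand": 1,"xyz": [0.03,0.022,0],"twist": [0,0,-0.7]}
    - {"hand": 1,"xyz": [0.03,0.022,0],"twist": [0,0,-0.7]}
    - {"hand": 1,"xyz": [0.025,0.022,0],"twist": [0,0,-0.7]}
    - {"hand": 1,"xyz": [0.012,0.01,0],"twist": [0,0,-0.7]}
    - {"hand": 1,"xyz": [0,0,0],"twist": [0,0,-0.7]}

```text
clock: 16.05
position: [0.6233, -0.0271, 0.169]
ee_rot: [-2.015, -2.389, 0.012]
contact_force: [-0.6, 0.3, 0.2]
width: 1.001
```

```bash
python3 - <<'E'
from h import *
from cell import robot
np.set_printoptions(precision=4,suppress=True)
plan([.66,.049,.12],10,step=.03,hand=1)
f=robot.grab_frame("wrist");np.savez("pics/w8.npz",**f);cv2.imwrite("pics/w8.png",f["frame"][:,:,::-1])
P=cloud(f).reshape(-1,3);P=P[~np.isnan(P[:,0])]
q=P[(P[:,2]>.04)&(P[:,2]<.062)&(P[:,0]>.6)&(P[:,0]<.74)&(P[:,1]>-.01)&(P[:,1]<.12)]
print(len(q),q.min(0),q.max(0),cv2.minAreaRect(q[:,:2].astype(np.float32)*1000),np.median(q[:,2]))
E
```

```text
pos [ 0.6233 -0.0271  0.169 ] t 16.05 w 1.001 F [-0.6  0.3  0.2] err [ 0.0367  0.0761 -0.049 ] n 4
{"hand":1,"xyz":[0.0171,0.0124,0.0122],"twist":[-0.2,-0.1,-0.1]},
{"hand":1,"xyz":[0.0171,0.0124,0.0122],"twist":[-0.2,-0.1,-0.1]},
{"hand":1,"xyz":[0.0171,0.0124,0.0122],"twist":[-0.2,-0.1,-0.1]},
{"hand":1,"xyz":[0.0171,0.0124,0.0122],"twist":[-0.2,-0.1,-0.1]},
4742 [0.6304 0.0208 0.0401] [0.6896 0.0787 0.0546] ((659.7653198242188, 50.93442916870117), (53.159332275390625, 52.66101837158203), 9.758040428161621) 0.05192848353366755
```

View pics/w8.png

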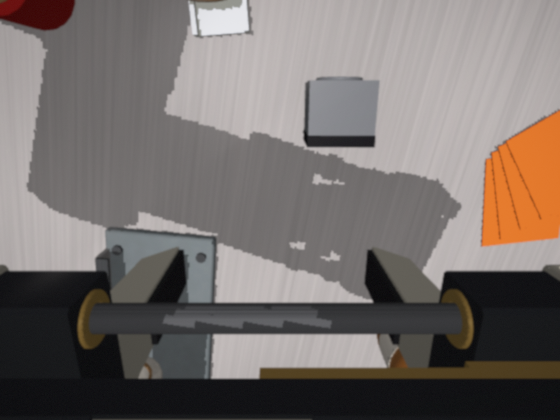

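play_rows:
  steps:
    - {"hand": 1,"xyz": [0.018,0.012,0.005],"twist": [-0.3,-0.1,0]}
    - {"hand": 1,"xyz": [0.025,0.018,0.01],"twist": [-0.3,-0.1,0]}
    - {"hand": 1,"xyz": [0.018,0.014,0.02],"twist": [0,0,0]}
    - {"hand": 1,"xyz": [0.004,0.002,0.02],"twist": [0,0,0]}
    - {"hand": 1,"xyz": [0,0,0],"twist": [0,0,0]}

```text
clock: 16.6
position: [0.6546, 0.0366, 0.1107]
ee_rot: [-2.03, -2.387, 0.011]
contact_force: [-1.0, 0.1, -1.2]
width: 1.001
```

```bash
python3 - <<'E'
from h import *
plan([.66,.0495,.009],10,step=.03,hand=1)
E
```

```text
pos [0.6546 0.0366 0.1107] t 16.6 w 1.001 F [-1.   0.1 -1.2] err [ 0.0054  0.0129 -0.1017] n 4
{"hand":1,"xyz":[0.0029,0.0021,0.0254],"twist":[-0.2,-0.0,-0.2]},
{"hand":1,"xyz":[0.0029,0.0020,0.0254],"twist":[-0.2,-0.0,-0.2]},
{"hand":1,"xyz":[0.0029,0.0020,0.0254],"twist":[-0.2,-0.0,-0.2]},
{"hand":1,"xyz":[0.0029,0.0019,0.0254],"twist":[-0.2,-0.0,-0.2]},
```

play_rows:
  steps:
    - {"hand": 1,"xyz": [0.008,0.005,0.01],"twist": [-0.4,0,-0.5]}
    - {"hand": 1,"xyz": [0.003,0.003,0.03],"twist": [-0.4,0,-0.3]}
    - {"hand": 1,"xyz": [0,0,0.03],"twist": [0,0,0]}
    - {"hand": 1,"xyz": [0,0,0.012],"twist": [0,0,0]}
    - {"hand": 1,"xyz": [0,0,0],"twist": [0,0,0]}

```text
clock: 17.1
position: [0.6626, 0.044, 0.0297]
ee_rot: [2.019, 2.397, 0.012]
contact_force: [-0.3, -0.2, 0.2]
width: 1.004
```

```bash
python3 - <<'E'
from h import *
plan([.66,.0495,.009],10,step=.03,hand=1)
E
```

```text
pos [0.6626 0.044  0.0297] t 17.1 w 1.004 F [-0.3 -0.2  0.2] err [-0.0026  0.0055 -0.0207] n 1
{"hand":1,"xyz":[0.0059,-0.0018,0.0207],"twist":[0.6,0.0,-0.2]},
```

play_rows:
  squeeze: 25
  steps:
    - {"hand": 1,"xyz": [0.006,-0.002,0.014],"twist": [0.6,0,0]}
    - {"hand": 1,"xyz": [0,0,0.006],"twist": [0,0,0]}
    - {"hand": 0.8,"xyz": [0,0,0.001],"twist": [0,0,0]}

```text
clock: 17.4
position: [0.6615, 0.0492, 0.0106]
ee_rot: [2.022, 2.399, 0.003]
contact_force: [0.5, 0.7, -0.0]
width: 0.955
```

```bash
python3 - <<'E'
from h import *
plan([.66,.0495,.009],10,step=.03,hand=1)
E
```

```text
pos [0.6615 0.0492 0.0106] t 17.4 w 0.955 F [ 0.5  0.7 -0. ] err [-0.0015  0.0003 -0.0016] n 1
{"hand":1,"xyz":[0.0006,-0.0014,0.0016],"twist":[0.2,0.1,-0.3]},
```

play_rows:
  squeeze: 25
  steps:
    - {"hand": 0.4,"xyz": [0,-0.001,0.001],"twist": [0,0,0]}
    - {"hand": 0.4,"xyz": [0,0,0],"twist": [0,0,0]}
    - {"hand": 0.4,"xyz": [0,0,0],"twist": [0,0,0]}
    - {"hand": 0.4,"xyz": [0,0,0],"twist": [0,0,0]}
    - {"hand": 0.4,"xyz": [0,0,0],"twist": [0,0,0]}
    - {"hand": 0.4,"xyz": [0,0,0],"twist": [0,0,0]}

```text
clock: 18.0
position: [0.6617, 0.049, 0.0118]
ee_rot: [2.02, 2.397, 0.006]
contact_force: [-0.4, -0.1, -1.7]
width: 0.567
```

play_rows:
  steps:
    - {"hand": 0.4,"xyz": [0,0,-0.02],"twist": [0,0,0]}
    - {"hand": 0.4,"xyz": [0,0,-0.03],"twist": [0,0,0]}
    - {"hand": 0.4,"xyz": [0,0,-0.03],"twist": [0,0,0]}
    - {"hand": 0.4,"xyz": [0,0,-0.004],"twist": [0,0,0]}

```text
clock: 18.4
position: [0.6597, 0.0491, 0.096]
ee_rot: [2.023, 2.4, 0.001]
contact_force: [1.5, -1.1, -0.2]
width: 0.563
```

```bash
python3 - <<'E'
from h import *
plan([.511,-.03,.096],4.67,step=.035,hand=.4)
E
```

```text
pos [0.6597 0.0491 0.096 ] t 18.4 w 0.563 F [ 1.5 -1.1 -0.2] err [-0.1487 -0.0791 -0.    ] n 5
{"hand":0.4,"xyz":[-0.0106,-0.0320,-0.0001],"twist":[0.0,0.0,1.0]},
{"hand":0.4,"xyz":[-0.0111,-0.0318,-0.0000],"twist":[0.0,0.0,1.0]},
{"hand":0.4,"xyz":[-0.0117,-0.0316,-0.0000],"twist":[0.0,0.0,1.0]},
{"hand":0.4,"xyz":[-0.0122,-0.0314,-0.0000],"twist":[0.0,0.0,1.0]},
{"hand":0.4,"xyz":[-0.0128,-0.0312,-0.0000],"twist":[0.0,0.0,1.0]},
```

play_rows:
  steps:
    - {"hand": 0.4,"xyz": [-0.011,-0.032,0],"twist": [0,0,1]}
    - {"hand": 0.4,"xyz": [-0.011,-0.032,0],"twist": [0,0,1]}
    - {"hand": 0.4,"xyz": [-0.012,-0.032,0],"twist": [0,0,1]}
    - {"hand": 0.4,"xyz": [-0.01,-0.02,0],"twist": [0,0,1]}
    - {"hand": 0.4,"xyz": [-0.003,-0.01,0],"twist": [0,0,1]}
    - {"hand": 0.4,"xyz": [0,0,0],"twist": [0,0,0]}

```text
clock: 19.0
position: [0.5352, -0.0165, 0.0913]
ee_rot: [2.13, 2.309, -0.001]
contact_force: [0.3, 0.2, -0.4]
width: 0.568
```

```bash
python3 - <<'E'
from h import *
plan([.511,-.03,.096],4.67,step=.035,hand=.4)
E
```

```text
pos [ 0.5352 -0.0165  0.0913] t 19.0 w 0.568 F [ 0.3  0.2 -0.4] err [-0.0242 -0.0135  0.0047] n 1
{"hand":0.4,"xyz":[-0.0115,-0.0252,-0.0047],"twist":[-0.0,0.0,-0.1]},
```

play_rows:
  steps:
    - {"hand": 0.4,"xyz": [-0.01,-0.021,-0.004],"twist": [0,0,0]}
    - {"hand": 0.4,"xyz": [-0.001,-0.004,0],"twist": [0,0,0]}
    - {"hand": 0.4,"xyz": [0,0,0],"twist": [0,0,0]}

```text
clock: 19.3
position: [0.5117, -0.0293, 0.094]
ee_rot: [-2.129, -2.31, 0.0]
contact_force: [-0.6, 0.7, -1.2]
width: 0.564
```

```bash
python3 - <<'E'
from h import *
from cell import robot
plan([.511,-.045,.096],4.67,step=.035,hand=.4)
f=robot.grab_frame("scene");np.savez("pics/scene9.npz",**f)
c=f["frame"][90:230,140:320];cv2.imwrite("pics/scene9.png",cv2.resize(c[:,:,::-1],None,fx=4,fy=4))
E
```

```text
pos [ 0.5117 -0.0293  0.094 ] t 19.3 w 0.564 F [-0.6  0.7 -1.2] err [-0.0007 -0.0157  0.002 ] n 1
{"hand":0.4,"xyz":[-0.0156,-0.0020,-0.0020],"twist":[-0.0,-0.0,-0.0]},
```

View pics/scene9.png

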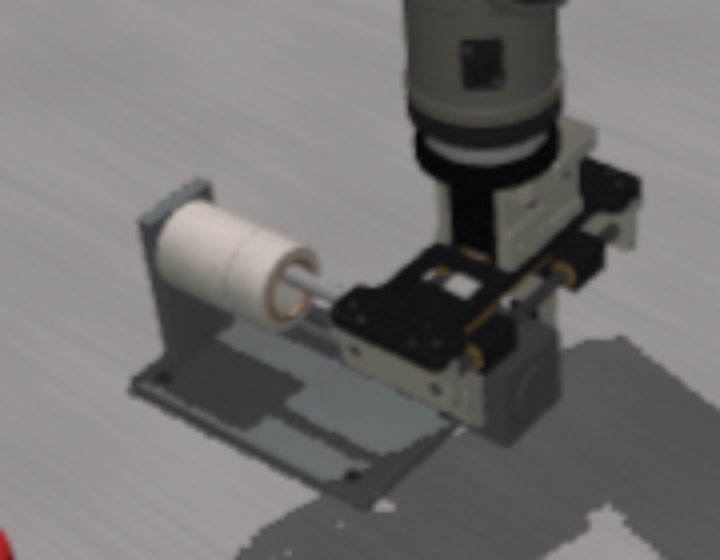

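play_rows:
  steps:
    - {"hand": 0.4,"xyz": [-0.02,-0.001,-0.002],"twist": [0,0,0]}
    - {"hand": 0.4,"xyz": [-0.02,0,0],"twist": [0,0,0]}
    - {"hand": 0.4,"xyz": [-0.015,0,0],"twist": [0,0,0]}
    - {"hand": 0.4,"xyz": [0,0,0],"twist": [0,0,0]}

```text
clock: 19.75
position: [0.5192, -0.084, 0.0951]
ee_rot: [2.124, 2.313, 0.002]
contact_force: [-0.3, 0.5, -0.6]
width: 0.568
```

```bash
python3 - <<'E'
from h import *
plan([.5181,-.119,.096],4.67,step=.035,hand=.4)
E
```

```text
pos [ 0.5192 -0.084   0.0951] t 19.75 w 0.568 F [-0.3  0.5 -0.6] err [-0.0011 -0.035   0.0009] n 2
{"hand":0.4,"xyz":[-0.0174,-0.0020,-0.0004],"twist":[0.1,-0.0,0.1]},
{"hand":0.4,"xyz":[-0.0174,-0.0020,-0.0004],"twist":[0.1,-0.0,0.1]},
```

play_rows:
  steps:
    - {"hand": 0.4,"xyz": [-0.01,-0.003,0],"twist": [0,0,0]}
    - {"hand": 0.4,"xyz": [-0.014,-0.001,0],"twist": [0,0,0]}
    - {"hand": 0.4,"xyz": [-0.006,0,0],"twist": [0,0,0]}
    - {"hand": 0.4,"xyz": [0,0,0],"twist": [0,0,0]}

```text
clock: 20.15
position: [0.5181, -0.1153, 0.0946]
ee_rot: [2.124, 2.315, 0.003]
contact_force: [0.8, 0.3, -0.7]
width: 0.567
```

```bash
python3 - <<'E'
from h import *
plan([.5181,-.119,.096],4.67,step=.035,hand=.4)
E
```

```text
pos [ 0.5181 -0.1153  0.0946] t 20.15 w 0.567 F [ 0.8  0.3 -0.7] err [ 0.     -0.0037  0.0014] n 1
{"hand":0.4,"xyz":[-0.0037,-0.0003,-0.0014],"twist":[0.1,-0.1,0.3]},
```

play_rows:
  steps:
    - {"hand": 0.4,"xyz": [-0.004,0,0],"twist": [0,0,0]}
    - {"hand": 0.4,"xyz": [-0.002,0,0.002],"twist": [0,0,0]}
    - {"hand": 0.4,"xyz": [0,0,0.003],"twist": [0,0,0]}
    - {"hand": 0.4,"xyz": [0,0,0.002],"twist": [0,0,0]}
    - {"hand": 0.4,"xyz": [0,0,0],"twist": [0,0,0]}

```text
clock: 20.65
position: [0.5184, -0.1211, 0.0869]
ee_rot: [-2.123, -2.315, -0.003]
contact_force: [0.5, -0.1, -1.0]
width: 0.563
```

```bash
python3 - <<'E'
from h import *
from cell import robot
plan([.5181,-.122,.084],4.67,step=.035,hand=.4)
f=robot.grab_frame("scene");np.savez("pics/scene10.npz",**f)
c=f["frame"][90:230,140:320];cv2.imwrite("pics/scene10.png",cv2.resize(c[:,:,::-1],None,fx=4,fy=4))
E
```

```text
pos [ 0.5184 -0.1211  0.0869] t 20.65 w 0.563 F [ 0.5 -0.1 -1. ] err [-0.0003 -0.0009 -0.0029] n 1
{"hand":0.4,"xyz":[-0.0009,-0.0004,0.0029],"twist":[0.1,-0.1,0.3]},
```

View pics/scene10.png

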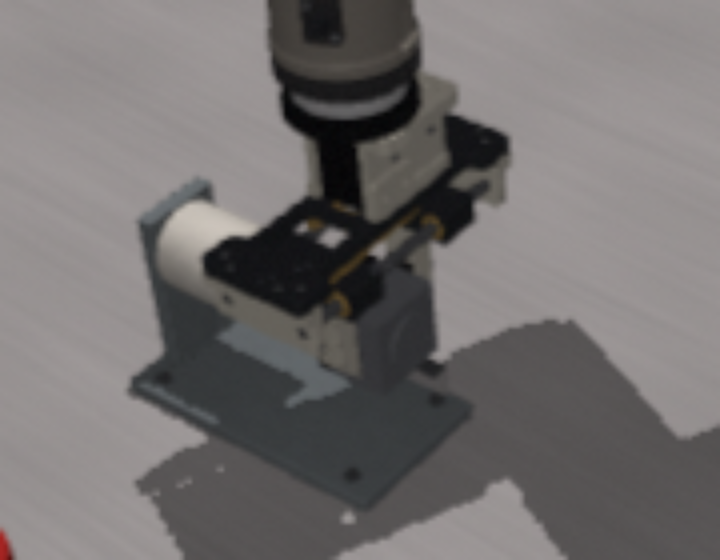

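play_rows:
  steps:
    - {"hand": 0.4,"xyz": [0,0,0.002],"twist": [0,0,0]}
    - {"hand": 0.4,"xyz": [0,0,0.002],"twist": [0,0,0]}
    - {"hand": 0.4,"xyz": [0,0,0],"twist": [0,0,0]}

```text
clock: 21.0
position: [0.5186, -0.1208, 0.083]
ee_rot: [2.123, 2.316, 0.003]
contact_force: [-0.7, -1.2, 0.1]
width: 0.565
```

play_rows:
  steps:
    - {"hand": 0.4,"xyz": [0,0,0.0015],"twist": [0,0,0]}
    - {"hand": 0.62,"xyz": [0,0,0],"twist": [0,0,0]}
    - {"hand": 0.7,"xyz": [0,0,0],"twist": [0,0,0]}
    - {"hand": 0.9,"xyz": [0,0,0],"twist": [0,0,0]}
    - {"hand": 0.9,"xyz": [0,0,0],"twist": [0,0,0]}
    - {"hand": 0.9,"xyz": [0,0,-0.02],"twist": [0,0,0]}
    - {"hand": 0.9,"xyz": [0,0,-0.04],"twist": [0,0,0]}
    - {"hand": 0.9,"xyz": [0,0,-0.04],"twist": [0,0,0]}
    - {"hand": 0.9,"xyz": [0.01,0,-0.03],"twist": [0,0,0]}
    - {"hand": 0.9,"xyz": [0,0,0],"twist": [0,0,0]}

```text
clock: 22.0
position: [0.517, -0.1106, 0.2157]
ee_rot: [-2.121, -2.313, -0.002]
contact_force: [-0.0, -0.6, 1.2]
width: 0.899
```

```bash
python3 - <<'E'
from h import *
from cell import robot
np.set_printoptions(precision=4,suppress=True)
plan([.5181,-.122,.084],4.67,step=.1,hand=.4)
f=robot.grab_frame("scene");np.savez("pics/scene11.npz",**f)
c=f["frame"][90:230,140:320];cv2.imwrite("pics/scene11.png",cv2.resize(c[:,:,::-1],None,fx=4,fy=4))
P=cloud(f).reshape(-1,3);P=P[~np.isnan(P[:,0])]
u=np.array([-.0813,.9967,0]);t=np.array([.517,-.104,.11]);d=(P-t);a=d@u;b=d@np.array([.9967,.0813,0])
m=(abs(b)<.04)&(a>-.19)&(a<.06)&(P[:,2]>.05)&(P[:,2]<.15)
for lo in np.arange(-.18,.05,.01):
    k=m&(a>=lo)&(a<lo+.01)
    if k.sum():print(round(lo,3),k.sum(),"zmax %.4f b %.4f..%.4f"%(P[k,2].max(),b[k].min(),b[k].max()))
print("amax",a[m].max())
E
```

```text
pos [ 0.517  -0.1106  0.2157] t 22.0 w 0.899 F [-0.  -0.6  1.2] err [ 0.0011 -0.0114 -0.1317] n 2
{"hand":0.4,"xyz":[-0.0059,0.0002,0.0658],"twist":[-0.0,-0.1,0.1]},
{"hand":0.4,"xyz":[-0.0058,0.0001,0.0658],"twist":[-0.0,-0.1,0.1]},
-0.18 164 zmax 0.1301 b -0.0292..0.0285
-0.17 106 zmax 0.1290 b -0.0214..0.0283
-0.16 73 zmax 0.1287 b -0.0216..0.0296
-0.15 76 zmax 0.1276 b -0.0220..0.0296
-0.14 80 zmax 0.1273 b -0.0193..0.0301
-0.13 75 zmax 0.1277 b -0.0240..0.0293
-0.12 76 zmax 0.1290 b -0.0221..0.0293
-0.11 90 zmax 0.1275 b -0.0165..0.0288
-0.1 108 zmax 0.1275 b -0.0201..0.0284
-0.09 211 zmax 0.1283 b -0.0307..0.0277
-0.08 16 zmax 0.1177 b -0.0049..0.0046
-0.07 17 zmax 0.1177 b -0.0039..0.0046
-0.06 16 zmax 0.1170 b -0.0034..0.0056
-0.05 18 zmax 0.1244 b -0.0255..0.0262
-0.04 114 zmax 0.1266 b -0.0261..0.0275
-0.03 105 zmax 0.1274 b -0.0255..0.0271
-0.02 116 zmax 0.1272 b -0.0262..0.0271
-0.01 116 zmax 0.1264 b -0.0264..0.0267
0.0 235 zmax 0.1260 b -0.0293..0.0268
0.01 102 zmax 0.1254 b -0.0222..0.0252
amax 0.013655818744529966
```

View pics/scene11.png

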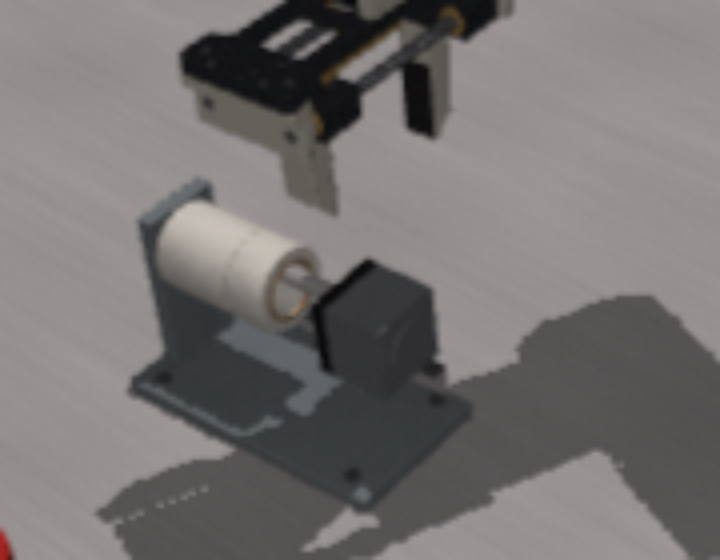

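play_rows:
  steps:
    - {"hand": 0.9,"xyz": [0,-0.02,-0.03],"twist": [0,0,0]}
    - {"hand": 0.9,"xyz": [0,-0.04,-0.02],"twist": [0,0,0]}
    - {"hand": 0.9,"xyz": [0,-0.03,0],"twist": [0,0,0]}
    - {"hand": 0.9,"xyz": [0,0,0],"twist": [0,0,0]}
    - {"hand": 0.9,"xyz": [0,0,0],"twist": [0,0,0]}
    - {"hand": 0.9,"xyz": [0,0,0],"twist": [0,0,0]}
    - {"hand": 0.9,"xyz": [0,0,0],"twist": [0,0,0]}
    - {"hand": 0.9,"xyz": [0,0,0],"twist": [0,0,0]}

```text
clock: 22.85
position: [0.4234, -0.1187, 0.2571]
ee_rot: [-2.11, -2.302, 0.008]
contact_force: [0.4, 0.1, -0.1]
width: 0.898
```

```bash
python3 - <<'E'
from h import *
from cell import robot
f=robot.grab_frame("scene");g=np.load("pics/scene11.npz")
print(np.abs(f["frame"][140:190,170:252].astype(int)-g["frame"][140:190,170:252]).mean())
cv2.imwrite("pics/scene12.png",f["frame"][:,:,::-1])
E
```

```text
7.8080487804878045
```

View pics/scene12.png

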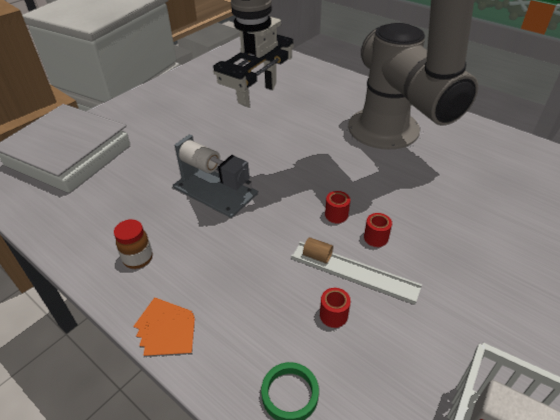

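The picture shows both rolls and the cap hanging on the rod at about (180–248, 150–185). The core is still in the trough at (318,250), and the red rolls have not moved.

```bash
python3 -c "
from cell import robot
print(robot.hand_in(), robot.state()['clock'])"
```

```text
the job is handed in; nothing more can be done
the job is handed in; nothing more can be done
```

The dispenser is reloaded and the job is handed in at about 23 s, well under the 64 s limit. I threaded the wide roll first, up to the back plate, then the narrow roll directly against it, then fitted the square end cap over the free end.

- **End cap:** the depth map showed about 42 mm of the rod inside the cap's 44 mm bore. The cap hangs level.
- **Clearances and force:** about 35 mm of bare rod separates the cap from the narrow roll. Wrist-force readings stayed around 3 N or less.
- **Bystanders:** in the last picture everything was still hanging with the gripper clear. The cardboard core was still in the trough, and the red rolls had not moved.
- **What did not go cleanly:** my first grip on the wide roll sat about 6 mm too high, so I opened, lowered the gripper and gripped again before lifting. A before/after image comparison at the end was inconclusive: it differed by about 8 grey levels, possibly from the arm's moving shadow. I judged the final state from the picture instead.

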